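Lock the knob timer into its bayonet holder and set its rear pointer

ROBOT

A 6-joint arm with a two-finger parallel gripper is mounted at the origin on the work surface. World frame = base frame: x ahead of the robot, y to its left, z up, the work surface at z = 0. Lengths are in mm, angles in rad, forces in N, time in s.
With the tool pointing down it reaches from about 400 to 925 mm from the base axis. Payload 12.5 kg.
Tool frame: the origin (TCP) lies midway between the tips of the shut fingers; the grasp point (between the pads) lies 19 mm behind it; z points along the fingers, y is the line along which they close (so a half turn about z gives the same grasp; the last joint's range is limited). The gripper opens to 95 mm and grips with 3 to 60 N. Pads are 20 mm wide; open, the fingers measure 119 mm over their backs; the gripper's body (75 mm by 180 mm) begins 59 mm behind the grasp point.
Start: joints at [-0.106, 0.491, 1.559, -0, 1.092, -0.106], TCP at [625.017, 0.021, 214.661] pointing down, gripper open.
Joint ranges: [-3.1, 3.1], [-0.84, 2.19], [0.05, 2.79], [-1.13, 4.28], [0.06, 2.93], [-2.69, 2.69]. Speed limits (rad/s): [2.22, 2.22, 2.79, 3.14, 3.14, 3.14].

INTERFACE

Orientations are given as [roll, pitch, yaw] about the fixed x, y, z axes, in that order (R = Rz(yaw) Ry(pitch) Rx(roll)).
In Python, from cell import readout, eyes, env gives the robot as it stands.
- The arm moves only by the tool move_arm, never from a script. Its argument "plan" is a list of rows, each a list of 3 entries, a list of its own where there are three numbers: the turn, a rotation vector about the tool's x, y, z in degrees, then the shift along the tool's x, y, z in m, then the gripper command: -1 is shut, 1 is fully open, values between are in proportion. In form: [[[ax, ay, az], [x, y, z], jaw], ...]. A call has 1 to 5 rows; each row is the pose to reach, as a shift and turn from the pose commanded when the call began, along the tool's axes at that moment; what a row does not reach only later rows make up. A row lasts 1/8 s, in which the tool goes at most 62.5 mm and 10.7 degrees, less where a joint would pass 70% of its speed; a pose out of reach is approached as far as the arm can. A call with a gripper value outside its range is refused whole. The fingers move at their own pace and stop on an object; the grip force is fixed at half the most. Time passes only in rows, so rows that repeat a pose let the fingers close. It gives the time, the measured TCP pose, the force, the opening and the grip force at its end, in the units of the state.
- readout.state(): the state, without advancing time (a new reading comes with each control period).
- eyes.read_camera(name): name is "scene" or "side" or "wrist"; returns a dict with "img" (480x640x3 uint8, red, green, blue), "K" (3x3 intrinsics, pixels), "dist" ([k1, k2, p1, p2, k3] as OpenCV has them; the pictures are not rectified), "extrinsics" (4x4, takes a point from camera to world coordinates). Camera axes: x right, y up, looking along -z (the intrinsics and any distortion apply to the point x, -y, -z); pixel columns grow to the right and rows downward; lengths in mm; the calibration is good to about 2 mm. A picture is of the moment at which its call begins. There is no depth.
- env.job_done(): hands the job in; it is judged then, once.
Trained networks look in a picture, given as the dict that the camera call returned (one of the last four; its "shot" number tells which), for a name from the list of things; names that differ only in an ending like _2 or _b are one class to them, and where a whole thing is asked for, a point or a joint stands for the part that bears it (a point fixed in the world has none). Each returns a list of dicts, best first, with "score" (0 to 1); they miss things now and then, are a little off and sometimes report something else, mostly with a low value. They report only what shows in the picture. A call takes as long as a camera call. They do not tell look-alikes from the thing itself.
- eyes.cut_out(picture, name): "mask" (480x640 bool, what is visible of it) and "uv" ([column, row] in pixels, amid what is visible of it).
The state is a dict: "t": time; "joints": joint angles; "qvel": joint speeds; "tau": joint torques, N m; "eef_pos": TCP position; "tcp_rot": TCP orientation; "ft_force": force on the tool from outside, world axes, zero at the start; "moment": the same for the moment, N m; "opening": opening from 0.0 (shut) to 1.0 (fully open); "grip_force": force on a finger pad.
Only numpy, scipy, OpenCV 4.12 (cv2) and the standard library are available. Lean on these libraries where they do the work, as an engineer would, in place of code of your own. Each camera call takes 0.05 s, during which the arm holds its last target. There are 200 camera calls.

TASK

Lift the knob timer out of the caddy, stand it on its bayonet holder, take it by its body, press it down and turn it a quarter turn clockwise so that it locks with its rib facing the holder's rear (the side away from the robot). Then turn the dial on top until its pointer stands over that rib on the rear edge, and let go. Leave the other things in the cupboard where they are.

Things in the scene. Friction and masses are not known exactly. Their poses are not given: they have to be found in the camera images.
- timer_mid (a point): Centre of the loose knob timer (78 mm high, 0.25 kg), 39 mm above its underside; z up, x to its rib side, y along its foot's ears. White square body 50 x 50 mm, 6 to 48 mm above the underside, faces +y and -y plain; on it a round fluted aluminium dial wheel, diameter 38 mm, 48 to 78 mm above the underside. It starts upright in one caddy cell, where only the dial can be reached.
- timer_foot (a point): Centre of the timer's underside; axes as timer_mid. The foot is 6 mm thick; its two ears, 18 mm wide, reach 42 mm from the axis along +y and -y (84 mm overall).
- mark (a point): The mark: top end of the one upright rib (4 mm wide, standing out 5.5 mm, so reaching 30.5 mm from the axis) in the middle of the timer body's +x face; this point is 24.5 mm from the dial's axis, 50 mm above the timer's underside. Small flat dark ticks are only the scale.
- pointer (a point): Tip of the bar (5 mm wide, 3 mm high) on the dial's lower rim, 24.5 mm from the axis (within the body's outline), 50 mm above the timer's underside; meets the mark when set. The dial turns endlessly either way with slight friction (0.03 N m) and stays put. A timer lifted by its dial turns along with it; once the body is held by something, only the dial turns.
- holder_mid (a point): Centre of the holder's sprung steel plate (diameter 60 mm), on its top when up, 14 mm above the work surface. It sinks 6 mm at most, needing about 4.5 N to start and 9 N at the bottom. With the timer locked it lifts it against the claws: the timer's underside is then 10 mm above the work surface and stays locked.
- holder: Fixed white bayonet holder, diameter 112 mm; origin at its underside's centre on the work surface; x points to its rear (away from the robot, within 0.4 rad). Rim of inner radius 47 mm, 14 mm high. Two claws at its +y and -y sides, 30 mm wide along x, overhang inwards to 34 mm from the axis; underside 16 mm, top 21 mm above the work surface.
- holder_entry (a point): Point on the holder's rim at its +y side, 53 mm from the axis, 21 mm up. Stand the timer centred on the plate with its rib towards this point (ears along the holder's x, within 0.6 rad), press down 6 mm, turn clockwise seen from above a quarter turn to the end stops (rib at the holder's +x). Unpressed, the ears strike the claws; the other way, the stops.
- caddy: Grey plastic caddy fixed to the base, 229 x 104 mm, walls 46 mm high and 5 mm thick, floor 5 mm thick; origin at its underside's centre; three equal cells in a row along its x, centres at -75, 0 and +75 mm; the timer stands in one with its ears along the caddy's y, the cup and the jar in the others.
- cup: White ceramic cup, diameter 60, 80 mm high, in a caddy cell; origin under its centre.
- jar: Glass jar with metal lid, diameter 54, 72 mm high, in a caddy cell; origin under its centre.
- brush: Blue plastic dust brush, 240 mm long, lying along its x at the rear right.
- drain_key: Steel T-shaped drain key, 170 mm long, 62 mm over its handle, 10 mm high, lying along its x between the caddy and the holder; origin under its middle.
- scraper: Red scraper, 150 mm long, 50 mm wide, 14 mm high, lying along its x on the robot side of the drain key.
- cleaner: White cleaner bottle, diameter 66, 190 mm high, standing at the rear; origin under its centre.
There are look-alikes about, which are no part of the job. Of the things that look like the holder, the smallest one is meant.

How it is judged:
By the outcome, as a careful person would: the job done as asked, in the order asked, and still so for the second after the job is handed in, with the robot touching nothing.
It also fails if it takes over 72 s, if anything falls off the work surface, if the arm or the gripper's body presses on something with over 40 N, if the wrist force passes 120 N, or if a joint passes its speed limit or range.

## Working session

There is one attempt and no reset: what is moved stays moved. The work goes in short steps, Python scripts to look and compute and a tool call to move; the robot and the scene stay as the last step left them, time stands still between calls to the robot, and variables do not carry over. Pictures are saved under pics/ and viewed, at most 10 in all, crops included, and the job is handed in when it is done.

Besides the shell and the picture viewer there is one more tool, called as name([rows], argument=value, ...), one row to a line, values as JSON. move_arm: Moves the arm, as the interface text tells. Its arguments: {"type":"object","properties":{"plan":{"type":"array","items":{"type":"array"}}},"required":["plan"]}

```bash
ls; mkdir -p pics; cat > h.py <<'E'
import numpy as np, cv2
from cell import readout, eyes, env
def ray(p,uv):
    q=cv2.undistortPoints(np.array([[uv]],float),np.array(p['K'],float),np.array(p['dist'],float))[0,0]
    E=np.array(p['extrinsics']); d=E[:3,:3]@np.array([q[0],-q[1],-1.]); return E[:3,3],d
def onz(p,uv,z):
    o,d=ray(p,uv); return o+d*(z-o[2])/d[2]
def proj(p,X):
    E=np.array(p['extrinsics']); c=(np.atleast_2d(X)-E[:3,3])@E[:3,:3]; c=c*[1,-1,-1]
    return cv2.projectPoints(c,np.zeros(3),np.zeros(3),np.array(p['K'],float),np.array(p['dist'],float))[0][:,0]
def tri(a,ua,b,ub):
    A=np.zeros((3,3));r=np.zeros(3)
    for p,u in((a,ua),(b,ub)):
        o,d=ray(p,u);d=d/np.linalg.norm(d);M=np.eye(3)-np.outer(d,d);A+=M;r+=M@o
    return np.linalg.solve(A,r)
def save(p,n): cv2.imwrite('pics/'+n+'.png',p['img'][:,:,::-1])
E
python3 - <<'E'
from h import *
print(readout.state())
ps={}
for c in('scene','side','wrist'):
    p=eyes.read_camera(c);save(p,c+'0');print(c,np.round(p['extrinsics'],2).tolist())
    for n in('timer_mid','mark','pointer','holder_mid','holder','holder_entry','caddy'):
        for d in eyes.cut_out(p,n)[:4]:
            z={'timer_mid':44,'mark':55,'pointer':55,'holder_mid':14,'holder':8,'holder_entry':21,'caddy':40}[n]
            print(n,round(d['score'],2),np.round(d['uv']),d['mask'].sum(),np.round(onz(p,d['uv'],z)))
E
```

```text
pics
{'t': 0.0, 'joints': array([-1.05609425e-01,  4.91570280e-01,  1.55944659e+00, -9.61501518e-06,
        1.09169822e+00, -1.05612560e-01]), 'qvel': array([-8.16137157e-04,  5.61159699e-04,  1.13142384e-04,  8.22259127e-05,
        8.16790184e-04,  8.09449206e-04]), 'tau': array([-9.52334158e-04, -6.12640929e+01, -2.58175153e+01,  6.92750537e-02,
        4.83079045e-02, -1.38641695e-05]), 'eef_pos': array([6.24757801e+02, 4.01740458e-02, 2.14056074e+02]), 'tcp_rot': array([-3.14047558e+00, -1.09842396e-04,  1.57080384e+00]), 'ft_force': array([ 0.19753354,  0.19151111, -0.68479597]), 'moment': array([ 0.02902695, -0.01615931, -0.00752713]), 'grip_force': 0.0, 'opening': 1.0029130179566341}
scene [[-0.04, -0.85, 0.52, 1130.5], [1.0, -0.04, 0.02, 46.82], [-0.0, 0.52, 0.85, 1018.08], [0.0, 0.0, 0.0, 1.0]]
timer_mid 0.69 [241. 234.] 793 [ 518. -130.   44.]
timer_mid 0.33 [413. 254.] 1999 [555. 249.  44.]
mark 0.61 [243. 234.] 763 [ 525. -123.   55.]
pointer 0.63 [241. 224.] 320 [ 501. -130.   55.]
holder_mid 0.89 [413. 257.] 1979 [545. 254.  14.]
holder_mid 0.7 [388. 340.] 4512 [742. 
[... 1290 characters left out ...]
6.  21.]
caddy 0.66 [314. 259.] 663 [542.  39.  40.]
caddy 0.6 [363. 207.] 2501 [ 471. -133.   40.]
wrist [[1.0, 0.0, -0.0, 624.53], [-0.0, 0.96, 0.28, 79.6], [0.0, -0.28, 0.96, 385.06], [0.0, 0.0, 0.0, 1.0]]
timer_mid 0.62 [243. 321.] 587 [ 535. -119.   44.]
mark 0.92 [242. 319.] 641 [ 536. -109.   55.]
pointer 0.61 [243. 321.] 629 [ 538. -113.   55.]
holder_mid 0.63 [430.  38.] 14047 [731. 176.  14.]
holder_mid 0.61 [230.  10.] 1284 [537. 200.  14.]
holder 0.64 [431.  39.] 14144 [734. 177.   8.]
holder 0.59 [230.   8.] 1274 [535. 204.   8.]
holder_entry 0.87 [225.   9.] 1260 [534. 198.  21.]
holder_entry 0.8 [432.  41.] 14050 [731. 171.  21.]
caddy 0.85 [246. 311.] 3022 [ 538. -108.   40.]
```

View pics/scene0.png

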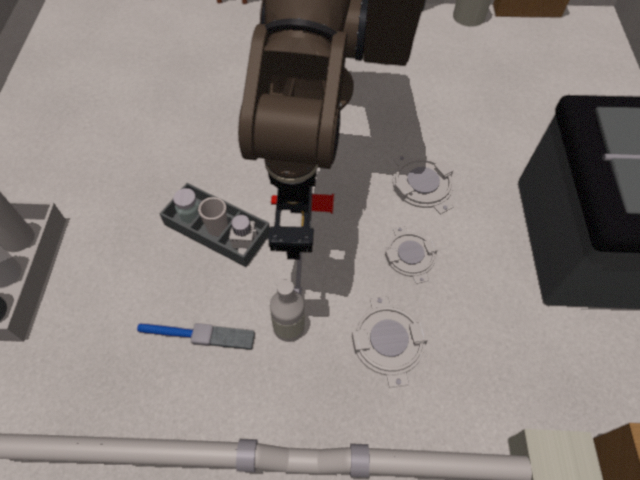

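View pics/side0.png

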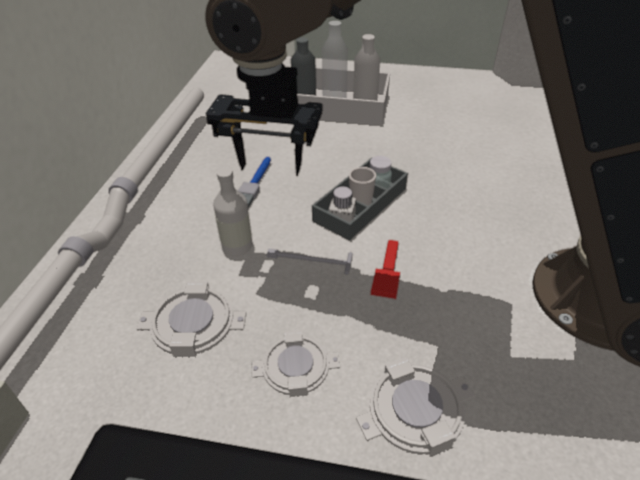

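move_arm([
  [[0,0,0],[-0.05,-0.037,0],1],
  [[0,0,0],[-0.1,-0.075,0],1],
  [[0,0,0],[-0.137,-0.105,0],1],
  [[0,0,0],[-0.137,-0.105,0],1],
])

```text
t: 1.7
eef_pos: [518.6, -139.0, 215.0]
tcp_rot: [3.141, 0.0, 1.567]
ft_force: [0.1, -0.3, 0.1]
opening: 1.0
grip_force: 0.0
```

```bash
python3 - <<'E'
from h import *
p=eyes.read_camera('wrist');q=eyes.read_camera('scene');s=eyes.read_camera('side')
import pickle
save(p,'w1');pickle.dump((p,q,s),open('w1.pkl','wb'))
for nm,c in(('w',p),('sc',q),('si',s)):
  for n in('timer_mid','mark','pointer','holder_mid','caddy'):
    for d in eyes.cut_out(c,n)[:3]:
      z={'timer_mid':44,'mark':55,'pointer':55,'holder_mid':14,'caddy':46}[n]
      print(nm,n,round(d['score'],2),np.round(d['uv']),d['mask'].sum(),np.round(onz(c,d['uv'],z)))
print(readout.state()['eef_pos'])
E
```

```text
w timer_mid 0.87 [316. 208.] 2951 [ 512. -126.   44.]
w timer_mid 0.19 [345.  78.] 2474 [540.  -4.  44.]
w mark 0.91 [318. 206.] 2994 [ 514. -123.   55.]
w pointer 0.75 [317. 212.] 1405 [ 513. -129.   55.]
w caddy 0.94 [306. 238.] 9102 [ 502. -159.   46.]
sc timer_mid 0.81 [242. 233.] 777 [ 517. -127.   44.]
sc mark 0.67 [243. 234.] 768 [ 526. -123.   55.]
sc pointer 0.77 [240. 224.] 326 [ 499. -132.   55.]
sc holder_mid 0.87 [424. 184.] 2735 [341. 292.  14.]
sc holder_mid 0.84 [414. 256.] 1972 [543. 257.  14.]
sc holder_mid 0.79 [388. 339.] 4500 [740. 190.  14.]
sc caddy 0.82 [223. 232.] 2626 [ 516. -169.   46.]
si mark 0.9 [342. 199.] 704 [ 517. -135.   55.]
si pointer 0.61 [342. 196.] 368 [ 518. -147.   55.]
si holder_mid 0.96 [297. 365.] 3715 [527. 260.  14.]
si holder_mid 0.96 [414. 411.] 7449 [333. 307.  14.]
si holder_mid 0.68 [192. 320.] 4949 [732. 201.  14.]
si caddy 0.95 [359. 206.] 2352 [ 479. -128.   46.]
[ 520.01032533 -136.99030337  214.67354317]
```

View pics/w1.png

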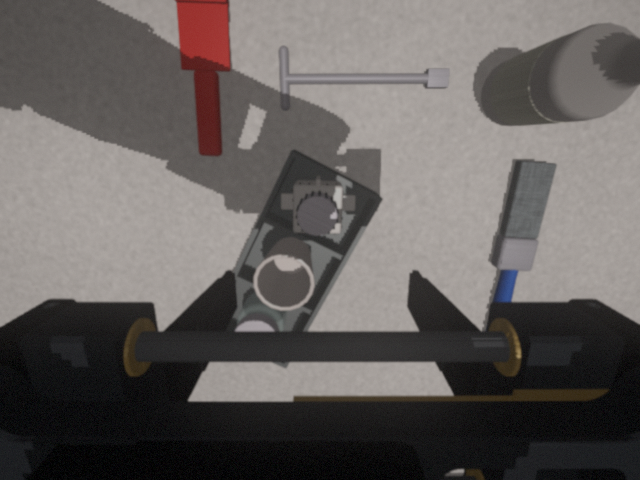

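```bash
python3 - <<'E'
from h import *
im=cv2.imread('pics/w1.png')[130:300,220:400]
im=cv2.resize(im,None,fx=3.4,fy=3.4,interpolation=cv2.INTER_CUBIC)
im=np.clip(255*(im/255.)**.6,0,255).astype('uint8')
cv2.imwrite('pics/w1c.png',im)
E
```

```text
(no output)
```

View pics/w1c.png

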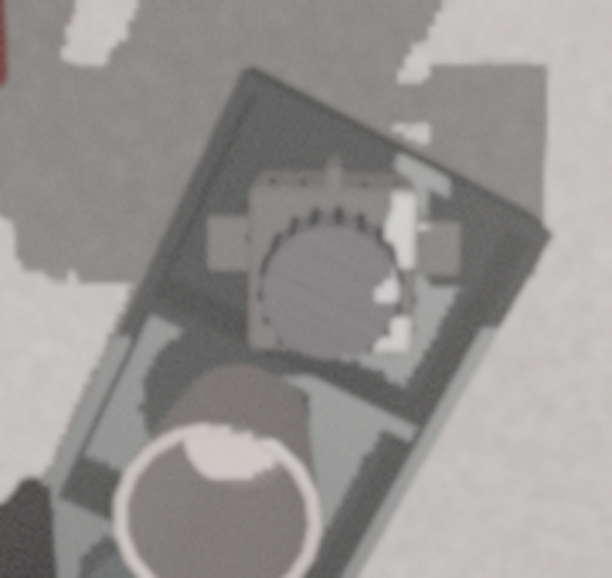

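```bash
python3 - <<'E'
from h import *
import pickle
p,q,s=pickle.load(open('w1.pkl','rb'))
f=lambda c:(220+c[0]/3.4,130+c[1]/3.4)
print('dial',onz(p,f((333,290)),83))
l,r=onz(p,f((207,242)),11),onz(p,f((460,250)),11);print('ears',l,r,(l+r)/2,np.degrees(np.arctan2(*(r-l)[1::-1])),np.linalg.norm(r-l))
print('rib',onz(p,f((334,160)),55))
for n,b in(('w',(p,'timer_mid')),):pass
# holder crops
for n,c,(x0,x1,y0,y1) in(('sc',q,(375,450,225,290)),('si',s,(245,345,325,400))):
    im=cv2.resize(c['img'][y0:y1,x0:x1,::-1],None,fx=6,fy=6,interpolation=cv2.INTER_CUBIC)
    cv2.imwrite('pics/%sh.png'%n,im)
a=cv2.imread('pics/sch.png');b=cv2.imread('pics/sih.png')
# timer crop in side view
t=cv2.resize(s['img'][175:225,310:380,::-1],None,fx=6,fy=6,interpolation=cv2.INTER_CUBIC)
H=450;out=np.zeros((750+0,0,3),'uint8')
o=np.zeros((590,800,3),'uint8')
o[:292,:337]=cv2.resize(a,None,fx=.75,fy=.75)[:292,:337]
bb=cv2.resize(b,None,fx=.75,fy=.75);o[:bb.shape[0],345:345+bb.shape[1]]=bb[:,:455]
t=t[:250];o[340:340+t.shape[0],:t.shape[1]]=t
cv2.imwrite('pics/mix.png',o)
E
```

```text
dial [ 514.66730318 -126.06356418   83.        ]
ears [ 472.2013376  -125.51964402   11.        ] [ 556.01973746 -128.58600435   11.        ] [ 514.11053753 -127.05282418   11.        ] -2.0951389059685965 83.87447002178075
rib [514.90464712 -94.20949757  55.        ]
```

View pics/mix.png

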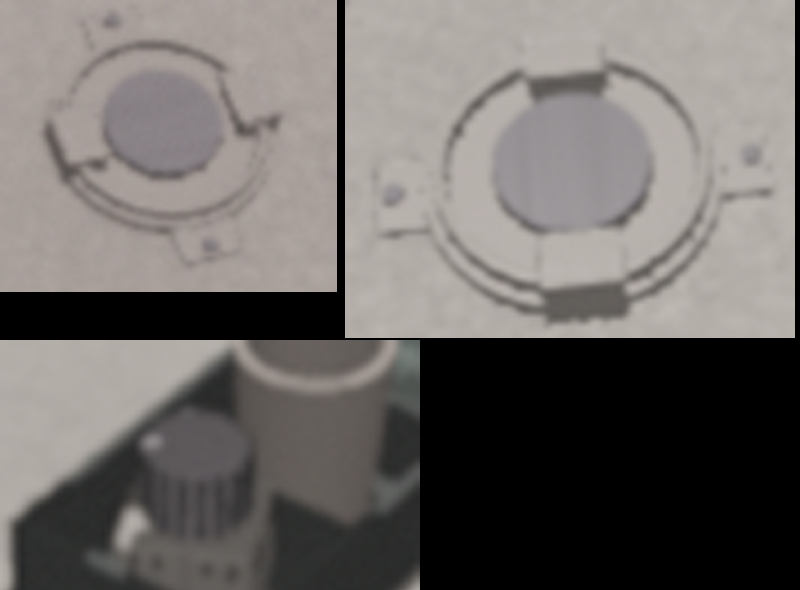

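move_arm([
  [[0,0,2],[0.0105,-0.0055,0.05],1],
  [[0,0,2],[0.0105,-0.0055,0.1],1],
  [[0,0,2],[0.0105,-0.0055,0.14],1],
  [[0,0,2],[0.0105,-0.0055,0.1545],1],
  [[0,0,2],[0.0105,-0.0055,0.1545],-1],
])

```text
t: 3.22
eef_pos: [514.6, -126.5, 60.1]
tcp_rot: [-3.141, -0.0, 1.536]
ft_force: [0.1, -0.4, 0.2]
opening: 0.94
grip_force: 0.0
```

move_arm([
  [[0,0,0],[0,0,0],-1],
  [[0,0,0],[0,0,0],-1],
  [[0,0,0],[0,0,0],-1],
  [[0,0,0],[0,0,0],-1],
])

```text
t: 3.72
eef_pos: [514.6, -126.5, 60.5]
tcp_rot: [3.141, 0.0, 1.536]
ft_force: [0.2, -0.1, -0.5]
opening: 0.533
grip_force: 0.0
```

```bash
python3 - <<'E'
from h import *
import pickle
p,q,s=pickle.load(open('w1.pkl','rb'))
print('sc',onz(q,(411.2,252.1),14),'si',onz(s,(295.7,361.2),14),'tri',tri(q,(411.2,252.1),s,(295.7,361.2)))
for c,a,b in((q,(399.4,229.4),(421.2,279.4)),(s,(335,359.4),(255.7,367.9))):
    A,B=onz(c,a,4),onz(c,b,4);print(A,B,(A+B)/2,np.degrees(np.arctan2(*(B-A)[1::-1])))
A,B=tri(q,(399.4,229.4),s,(335,359.4)),tri(q,(421.2,279.4),s,(255.7,367.9));print(A,B,(A+B)/2)
E
```

```text
sc [532.60095503 250.94439028  14.        ] si [530.58042539 252.93398574  14.        ] tri [531.09447394 251.40911144  11.55101577]
[466.55219209 229.41505871   4.        ] [595.18880338 270.52893276   4.        ] [530.87049773 249.97199574   4.        ] 17.724531631949226
[467.99646422 231.20762044   4.        ] [595.19481703 271.00323726   4.        ] [531.59564063 251.10542885   4.        ] 17.37295365548819
[467.3269505  230.08064737   3.6816997 ] [595.17064513 270.69559167   3.71323402] [531.24879781 250.38811952   3.69746686]
```

move_arm([
  [[0,0,0],[0,0,0],-1],
  [[0,0,0],[0,0,0],-1],
  [[0,0,0],[0,0,0],-1],
])

```text
t: 4.1
eef_pos: [514.4, -126.5, 60.2]
tcp_rot: [-3.141, -0.0, 1.536]
ft_force: [-2.0, 0.1, 1.9]
opening: 0.398
grip_force: 30.0
```

move_arm([
  [[0,0,0],[0,0,-0.04],-1],
  [[0,0,0],[0,0,-0.09],-1],
  [[0,0,0],[0,0,-0.12],-1],
  [[0,0,0],[0.04,0,-0.12],-1],
  [[0,0,0],[0.09,0.002,-0.12],-1],
])

```text
t: 4.72
eef_pos: [519.5, -36.2, 180.2]
tcp_rot: [3.141, 0.0, 1.534]
ft_force: [0.3, 0.4, -3.8]
opening: 0.393
grip_force: 30.0
```

move_arm([
  [[0,0,-5],[0.06,0,0],-1],
  [[0,0,-10],[0.12,0.001,0],-1],
  [[0,0,-15],[0.18,0.002,0],-1],
  [[0,0,-19.5],[0.216,0.004,0],-1],
  [[0,0,-19.5],[0.216,0.004,0],-1],
])

```text
t: 5.35
eef_pos: [530.8, 181.4, 179.5]
tcp_rot: [-3.141, -0.0, 1.88]
ft_force: [-0.1, -1.3, -2.1]
opening: 0.395
grip_force: 30.0
```

```bash
python3 - <<'E'
from h import *
import pickle
print(readout.state())
p=eyes.read_camera('wrist');s=eyes.read_camera('side');q=eyes.read_camera('scene');save(p,'w2');pickle.dump((p,q,s),open('w2.pkl','wb'))
o=np.zeros((590,800,3),'uint8')
o[:480,:640]=p['img'][:,:,::-1]
u=proj(s,[[531,180,165]])[0].astype(int);print(u)
t=s['img'][max(0,u[1]-45):u[1]+45,u[0]-45:u[0]+45,::-1];t=cv2.resize(t,(270,270),interpolation=cv2.INTER_CUBIC);o[320:590,530:800]=t
cv2.imwrite('pics/mix2.png',o)
for n in('timer_mid','mark','pointer','holder_mid'):
    for d in eyes.cut_out(p,n)[:3]: print(n,round(d['score'],2),np.round(d['uv']),d['mask'].sum(),np.round(onz(p,d['uv'],14)))
E
```

```text
{'t': 5.35, 'joints': array([ 2.11404610e-01,  4.39830567e-01,  1.75864762e+00,  2.27056680e-04,
        9.43704554e-01, -9.81239982e-02]), 'qvel': array([-0.05458489, -0.01095089,  0.02784647, -0.01152049, -0.00057696,
        0.00579829]), 'tau': array([  2.32323602, -56.46957278, -24.74879801,   0.26815432,
         0.06292854,  -0.09512374]), 'eef_pos': array([530.79948458, 181.36722141, 179.53191962]), 'tcp_rot': array([-3.14102339e+00, -2.40704117e-04,  1.88019158e+00]), 'ft_force': array([-0.13152962, -1.28083424, -2.06398569]), 'moment': array([0.0270466 , 0.00445626, 0.0231869 ]), 'grip_force': 29.999318718910217, 'opening': 0.3947081104172047}
[301 266]
timer_mid 0.83 [324. 270.] 9059 [549. 131.  14.]
mark 0.67 [321. 270.] 9024 [546. 129.  14.]
pointer 0.89 [319. 294.] 4934 [553. 102.  14.]
holder_mid 0.96 [508. 259.] 14894 [731. 202.  14.]
holder_mid 0.78 [343. 152.] 11589 [529. 253.  14.]
holder_mid 0.57 [152.  48.] 19265 [337. 286.  14.]
```

View pics/mix2.png

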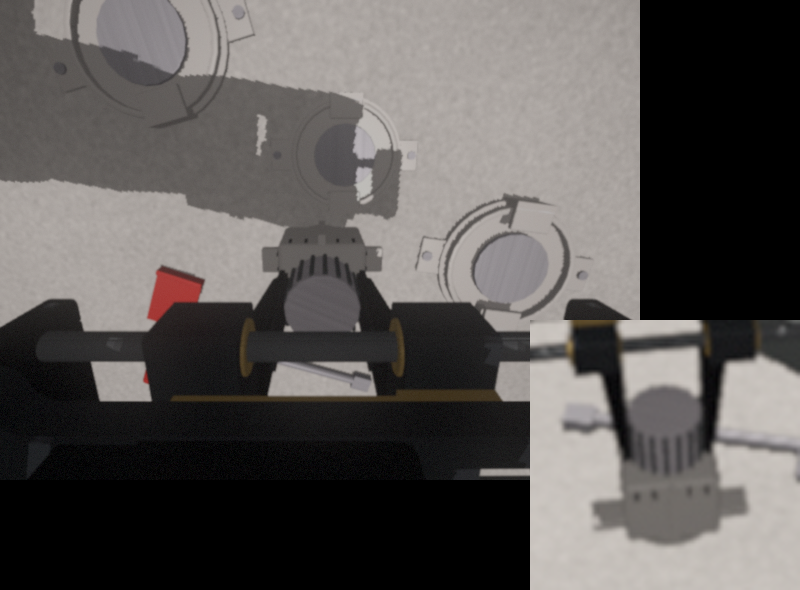

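```bash
python3 - <<'E'
from h import *
import pickle
p,q,s=pickle.load(open('w2.pkl','rb'))
A,B=onz(p,(277,155.5),4),onz(p,(411,156),4);print('holder',(A+B)/2,np.degrees(np.arctan2(*(B-A)[1::-1])),np.linalg.norm(B-A))
print('plate',onz(p,(343.5,155),14))
A,B=onz(p,(263,259),127),onz(p,(381,258.5),127);print('ears',(A+B)/2,np.degrees(np.arctan2(*(B-A)[1::-1])),np.linalg.norm(B-A))
print('dialtop',onz(p,(322,306),202))
u=proj(q,[[531,180,165]])[0].astype(int);t=q['img'][u[1]-45:u[1]+45,u[0]-45:u[0]+45,::-1]
cv2.imwrite('pics/scT.png',cv2.resize(t,(540,540),interpolation=cv2.INTER_CUBIC))
E
```

```text
holder [532.05001691 249.37479937   4.        ] 17.463668790095802 134.29382485650905
plate [530.59219872 250.09572733  14.        ]
ears [530.72208591 180.578729   127.        ] 17.919480722037367 83.13229785900562
dialtop [529.90853018 183.02626821 202.        ]
```

View pics/scT.png

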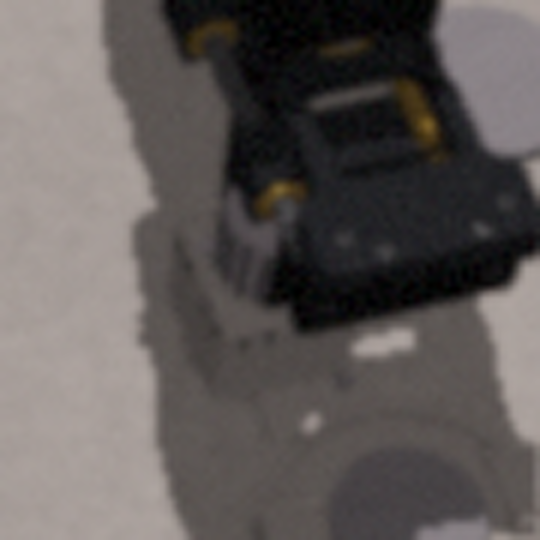

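move_arm([
  [[0,0,0],[0.035,0.011,0],-1],
  [[0,0,0],[0.0663,0.0217,0.01],-1],
  [[0,0,0],[0.0663,0.0217,0.05],-1],
  [[0,0,0],[0.0663,0.0217,0.09],-1],
  [[0,0,0],[0.0663,0.0217,0.09],-1],
])

```text
t: 6.32
eef_pos: [530.9, 247.9, 88.1]
tcp_rot: [-3.137, 0.0, 1.875]
ft_force: [0.1, -0.0, -2.4]
opening: 0.392
grip_force: 30.0
```

```bash
python3 - <<'E'
from h import *
import pickle
st=readout.state();print(st['eef_pos'],st['tcp_rot'],st['ft_force'])
p=eyes.read_camera('wrist');s=eyes.read_camera('side');q=eyes.read_camera('scene');pickle.dump((p,q,s),open('w3.pkl','wb'))
o=np.zeros((600,800,3),'uint8')
o[:480,:440]=p['img'][:,100:540,::-1]
for c,(r,k),h in((s,(0,440),45),(q,(300,500),40)):
    u=proj(c,[[531,250,50]])[0].astype(int)
    t=c['img'][u[1]-h:u[1]+h,u[0]-h:u[0]+h,::-1];o[r:r+300,k:k+300]=cv2.resize(t,(300,300),interpolation=cv2.INTER_CUBIC)
cv2.imwrite('pics/mix3.png',o)
E
```

```text
[530.85168616 247.91826874  88.06455309] [-3.13659383e+00  1.44514170e-04  1.87525262e+00] [ 0.09572246 -0.04855733 -2.43815169]
```

View pics/mix3.png

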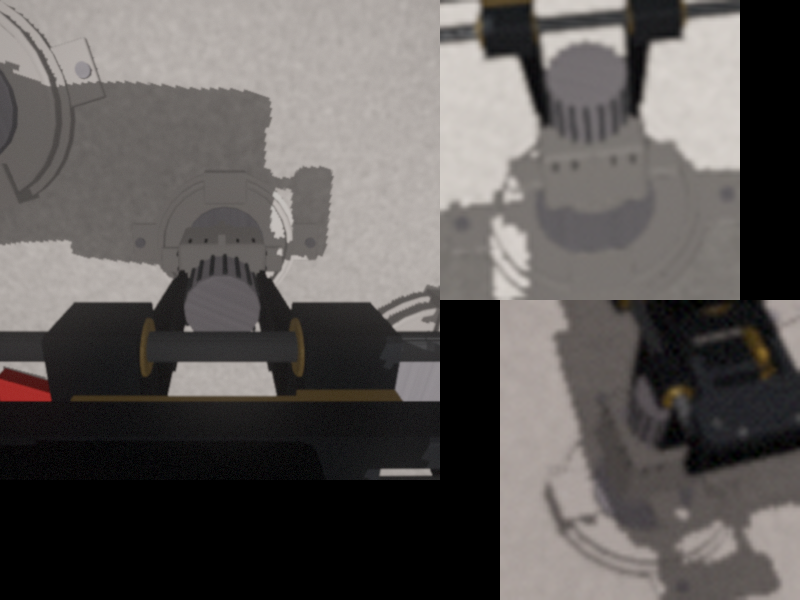

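```bash
python3 - <<'E'
from h import *
import pickle
p,q,s=pickle.load(open('w3.pkl','rb'))
A,B=onz(p,(240,243),4),onz(p,(409.5,243),4);print('holder',(A+B)/2,np.degrees(np.arctan2(*(B-A)[1::-1])),np.linalg.norm(B-A))
print('dialtop',onz(p,(322,306.5),111.5), 'rib',onz(p,(321,235),84.5))
print(readout.state()['eef_pos'])
E
```

```text
holder [531.88161059 249.46028156   4.        ] 17.462794012878597 134.43815442407578
dialtop [529.9777395  249.89017683 111.5       ] rib [520.87657135 276.79394569  84.5       ]
[532.90169153 248.80267953  91.74699492]
```

move_arm([
  [[0,0,0],[0,0,0.008],-1],
  [[0,0,0],[0,0,0.008],-1],
])

```text
t: 6.72
eef_pos: [532.0, 248.8, 82.4]
tcp_rot: [3.141, 0.0, 1.876]
ft_force: [-0.0, -0.3, -3.1]
opening: 0.398
grip_force: 30.0
```

move_arm([
  [[0,0,0],[0,0,0.006],-1],
  [[0,0,0],[0,0,0.0115],-1],
  [[0,0,0],[0,0,0.0115],-1],
])

```text
t: 7.1
eef_pos: [531.7, 248.8, 70.1]
tcp_rot: [-3.141, 0.0, 1.876]
ft_force: [-0.4, 0.4, -2.0]
opening: 0.391
grip_force: 30.0
```

move_arm([
  [[0,0,0],[0,0,0.0012],-1],
  [[0,0,0],[0,0,0.0012],-1],
])

```text
t: 7.35
eef_pos: [532.0, 248.9, 69.4]
tcp_rot: [3.142, 0.0, 1.876]
ft_force: [0.3, -1.1, -2.9]
opening: 0.395
grip_force: 30.0
```

move_arm([
  [[0,0,0],[0,0,0.0008],-1],
  [[0,0,0],[0,0,0.0008],-1],
])

```text
t: 7.6
eef_pos: [532.1, 248.9, 69.0]
tcp_rot: [3.141, 0.0, 1.876]
ft_force: [0.4, -0.1, 1.0]
opening: 0.394
grip_force: 30.0
```

move_arm([
  [[0,0,0],[0,0,0.0008],-1],
  [[0,0,0],[0,0,0.0008],-1],
])

```text
t: 7.85
eef_pos: [532.1, 248.9, 68.0]
tcp_rot: [3.141, 0.0, 1.876]
ft_force: [-0.5, -0.4, 2.9]
opening: 0.395
grip_force: 30.0
```

move_arm([
  [[0,0,0],[0,0,0],1],
  [[0,0,0],[0,0,0],1],
  [[0,0,0],[0,0,0],1],
  [[0,0,0],[0,0,0],1],
  [[0,0,0],[0,0,0],1],
])

```text
t: 8.48
eef_pos: [532.0, 248.9, 67.8]
tcp_rot: [3.142, 0.0, 1.876]
ft_force: [-0.8, 1.2, -1.2]
opening: 0.864
grip_force: 0.0
```

```bash
python3 - <<'E'
from h import *
import pickle
st=readout.state();print(st['eef_pos'],st['opening'],st['ft_force'])
p=eyes.read_camera('wrist');s=eyes.read_camera('side');q=eyes.read_camera('scene');pickle.dump((p,q,s),open('w4.pkl','wb'))
o=np.zeros((600,800,3),'uint8')
o[:480,:440]=p['img'][:,100:540,::-1]
for c,(r,k),h in((s,(0,440),45),(q,(300,500),40)):
    u=proj(c,[[531,250,50]])[0].astype(int)
    t=c['img'][u[1]-h:u[1]+h,u[0]-h:u[0]+h,::-1];o[r:r+300,k:k+300]=cv2.resize(t,(300,300),interpolation=cv2.INTER_CUBIC)
cv2.imwrite('pics/mix4.png',o)
E
```

```text
[531.97109741 248.88599256  67.82037403] 0.8643249070546243 [-0.81320189  1.24160737 -1.16970683]
```

View pics/mix4.png

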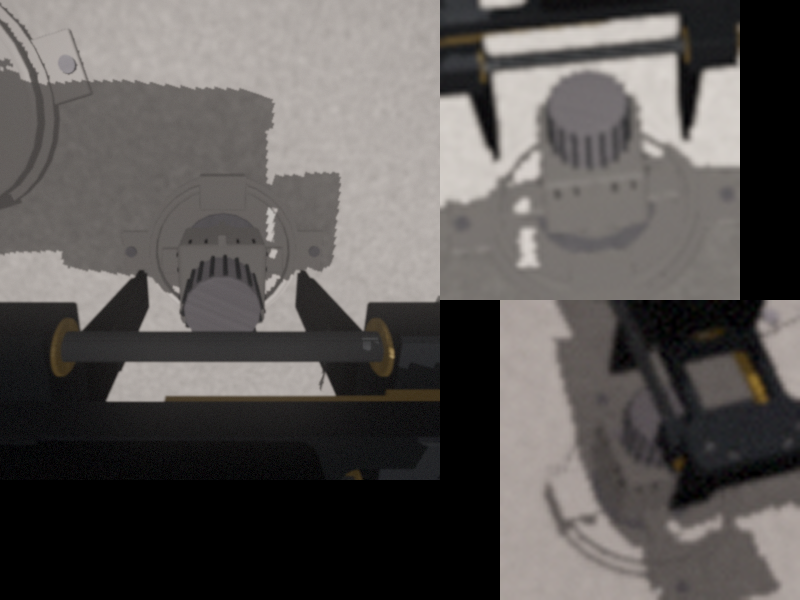

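move_arm([
  [[0,0,0],[0,0,0.018],1],
  [[0,0,0],[0,0,0.035],1],
  [[0,0,0],[0,0,0.035],-1],
  [[0,0,0],[0,0,0.035],-1],
  [[0,0,0],[0,0,0.035],-1],
])

```text
t: 9.25
eef_pos: [532.2, 249.0, 33.2]
tcp_rot: [3.141, 0.0, 1.876]
ft_force: [-0.2, 0.3, 1.3]
opening: 0.741
grip_force: 0.0
```

move_arm([
  [[0,0,0],[0,0,0],-1],
  [[0,0,0],[0,0,0],-1],
  [[0,0,0],[0,0,0],-1],
])

```text
t: 9.62
eef_pos: [532.1, 248.9, 33.1]
tcp_rot: [3.141, 0.0, 1.876]
ft_force: [0.5, 0.0, 2.8]
opening: 0.524
grip_force: 30.0
```

move_arm([
  [[0,0,0],[0,0,0.003],-1],
  [[0,0,0],[0,0,0.006],-1],
  [[0,0,0],[0,0,0.006],-1],
])

```text
t: 10.0
eef_pos: [532.1, 248.9, 27.1]
tcp_rot: [3.141, 0.0, 1.876]
ft_force: [-1.5, -0.5, 8.2]
opening: 0.523
grip_force: 30.0
```

move_arm([
  [[0,0,0],[0,0,0.0007],-1],
  [[0,0,0],[0,0,0.0007],-1],
])

```text
t: 10.25
eef_pos: [532.1, 248.9, 27.0]
tcp_rot: [3.141, 0.0, 1.876]
ft_force: [-3.8, -1.6, 15.4]
opening: 0.525
grip_force: 30.0
```

move_arm([
  [[0,0,7],[0,0,0],-1],
  [[0,0,15],[0,0,0],-1],
  [[0,0,23],[0,0,0],-1],
  [[0,0,31],[0,0,0],-1],
  [[0,0,39],[0,0,0],-1],
])

```text
t: 10.88
eef_pos: [534.5, 251.0, 27.2]
tcp_rot: [3.136, -0.006, 1.192]
ft_force: [5.8, 13.9, 6.1]
opening: 0.527
grip_force: 30.1
```

```bash
python3 -c "
from h import *
s=readout.state();print(s['ft_force'],s['moment'],s['opening'],s['tcp_rot'],s['eef_pos'])"
```

```text
[ 5.76950145 13.86369586  6.14896991] [ 2.69857856 -0.92030691  0.88527784] 0.5265298976426263 [ 3.13642321 -0.00580769  1.19200169] [534.48823933 251.01479873  27.24770215]
```

move_arm([
  [[0,0,0],[0,0,0],-1],
  [[0,0,0],[0,0,0],-1],
])

```text
t: 11.12
eef_pos: [533.3, 250.7, 27.1]
tcp_rot: [3.139, -0.004, 1.195]
ft_force: [0.4, 11.2, 10.0]
opening: 0.521
grip_force: 30.0
```

```bash
python3 -c "
from h import *
s=readout.state();print(s['ft_force'],s['moment'],s['opening'],s['tcp_rot'],s['eef_pos'],s['joints'])
import pickle
p=eyes.read_camera('wrist');q=eyes.read_camera('side');pickle.dump((p,q),open('w5.pkl','wb'));
for n in('holder_mid','mark'):
  for c in (p,q):
    for d in eyes.cut_out(c,n)[:3]: print(n,round(d['score'],2),np.round(d['uv']),np.round(onz(c,d['uv'],14 if n[0]=='h' else 58)))
"
```

```text
[ 0.3587017  11.21297545 10.01225721] [ 2.18747168  0.08164194 -0.2417727 ] 0.5211964251717556 [ 3.13900671 -0.00426233  1.19455469] [533.25700224 250.74291236  27.12200498] [0.32673111 0.6819049  1.80976881 0.00262747 0.64519217 0.70088268]
holder_mid 0.74 [598. 245.] [689. 212.  14.]
holder_mid 0.66 [ 56. 266.] [391. 316.  14.]
holder_mid 0.56 [332. 227.] [550. 279.  14.]
holder_mid 0.86 [414. 408.] [333. 303.  14.]
holder_mid 0.81 [190. 322.] [734. 207.  14.]
holder_mid 0.75 [290. 376.] [534. 281.  14.]
mark 0.7 [328. 224.] [552. 292.  58.]
mark 0.66 [323. 297.] [537. 260.  58.]
mark 0.85 [289. 358.] [533. 277.  58.]
```

move_arm([
  [[0,0,0],[0.0019,-0.0012,0],-1],
  [[0,0,0],[0.0019,-0.0012,0],-1],
])

```text
t: 11.68
eef_pos: [533.1, 251.2, 27.1]
tcp_rot: [3.138, -0.002, 1.195]
ft_force: [3.3, -2.2, 10.9]
opening: 0.524
grip_force: 30.0
```

```bash
python3 -c "
from h import *
s=readout.state();print(s['ft_force'],s['moment'],s['opening'],s['tcp_rot'],s['eef_pos'])"
```

```text
[ 3.28867978 -2.23983477 10.91910088] [-0.51629406 -0.4116462  -0.25398802] 0.5236131029509177 [ 3.13846565e+00 -2.09023624e-03  1.19506399e+00] [533.13527867 251.18654648  27.07753991]
```

move_arm([
  [[0,0,7],[0,0,0],-1],
  [[0,0,14],[0,0,0],-1],
  [[0,0,21],[0,0,0],-1],
  [[0,0,21],[0,0,0],-1],
])

```text
t: 12.18
eef_pos: [532.4, 251.0, 27.1]
tcp_rot: [3.14, -0.002, 0.827]
ft_force: [-0.1, -4.4, 11.9]
opening: 0.523
grip_force: 30.0
```

```bash
python3 -c "
from h import *
s=readout.state();print(s['ft_force'],s['moment'],s['opening'],s['tcp_rot'],s['eef_pos'])"
```

```text
[-0.10640638 -4.35350157 11.86570675] [-0.56563866  0.11238596 -0.21757856] 0.5228569650714361 [ 3.14026726e+00 -1.78561599e-03  8.27062216e-01] [532.40755104 251.04858181  27.06022553]
```

move_arm([
  [[0,0,8],[0,0,0],-1],
  [[0,0,16],[0,0,0],-1],
  [[0,0,23],[0,0,0],-1],
  [[0,0,28],[0,0,0],-1],
  [[0,0,28],[0,0,0],-1],
])

```text
t: 12.8
eef_pos: [532.5, 251.4, 27.0]
tcp_rot: [3.141, -0.003, 0.339]
ft_force: [0.9, -1.0, 12.2]
opening: 0.526
grip_force: 30.0
```

```bash
python3 -c "
from h import *
s=readout.state();print(s['ft_force'],s['moment'],s['opening'],s['tcp_rot'],s['eef_pos'])"
```

```text
[ 0.94538487 -0.99139023 12.15427369] [-0.11865649  0.19092407 -0.16239417] 0.5256119498780274 [ 3.14147823e+00 -2.68668055e-03  3.39001493e-01] [532.51356024 251.37007099  27.03294747]
```

Yaw is 19.4°; about 2° more to the stops.

move_arm([
  [[0,0,2],[0,0,0],-1],
  [[0,0,4],[0,0,0],-1],
  [[0,0,4],[0,0,0],-1],
])

```text
t: 13.18
eef_pos: [532.6, 251.4, 27.1]
tcp_rot: [-3.142, -0.003, 0.27]
ft_force: [-0.0, 0.1, 10.6]
opening: 0.524
grip_force: 30.0
```

```bash
python3 -c "
from h import *
s=readout.state();print(s['ft_force'],s['moment'],s['opening'],s['tcp_rot'],s['eef_pos'])"
```

```text
[-0.01897239  0.14592955 10.61634569] [-0.15774617  0.12711836  0.04456735] 0.5235004343544813 [-3.14157593e+00 -2.80760696e-03  2.70198594e-01] [532.55736446 251.36189851  27.07003535]
```

move_arm([
  [[0,0,2],[0,0,0],-1],
  [[0,0,4],[0,0,0],-1],
  [[0,0,4],[0,0,0],-1],
])

```text
t: 13.55
eef_pos: [531.9, 251.2, 27.0]
tcp_rot: [3.141, -0.002, 0.204]
ft_force: [-2.6, -1.3, 14.1]
opening: 0.53
grip_force: 31.1
```

```bash
python3 -c "
from h import *
s=readout.state();print(s['ft_force'],s['moment'],s['opening'],s['tcp_rot'],s['eef_pos'])
import pickle
p=eyes.read_camera('wrist');q=eyes.read_camera('side');r=eyes.read_camera('scene');pickle.dump((p,q,r),open('w6.pkl','wb'));
"
```

```text
[-2.56363089 -1.32651898 14.14977749] [-0.14515748  0.60754336  1.52025979] 0.5303643450782096 [ 3.14074927e+00 -1.59656718e-03  2.04061790e-01] [531.94317498 251.20581922  27.03771396]
```

move_arm([
  [[0,0,-3],[0,0,0],-1],
  [[0,0,-3],[0,0,-0.0015],-1],
  [[0,0,-3],[0,0,-0.0028],-1],
  [[0,0,-3],[0,0,-0.0028],-1],
])

```text
t: 14.2
eef_pos: [532.0, 251.3, 29.1]
tcp_rot: [-3.142, -0.001, 0.253]
ft_force: [2.0, 1.9, 4.5]
opening: 0.53
grip_force: 29.6
```

```bash
python3 -c "
from h import *
s=readout.state();print(s['ft_force'],s['moment'],s['opening'],s['tcp_rot'],s['eef_pos'])"
```

```text
[1.99153088 1.94930849 4.47158912] [ 0.23473448 -0.13390255  0.0302106 ] 0.5297440799671128 [-3.14150768e+00 -1.20878914e-03  2.53067033e-01] [531.9887205  251.26978924  29.08114043]
```

move_arm([
  [[0,0,0],[0,0,0],1],
  [[0,0,0],[0,0,0],1],
  [[0,0,0],[0,0,0],1],
  [[0,0,0],[0,0,-0.04],1],
  [[0,0,0],[0,0,-0.08],1],
])

```text
t: 14.82
eef_pos: [531.2, 250.9, 109.4]
tcp_rot: [3.141, 0.001, 0.253]
ft_force: [-0.1, 0.5, 0.1]
opening: 0.976
grip_force: 0.0
```

move_arm([
  [[0,0,0],[-0.04,0,-0.01],1],
  [[0,0,0],[-0.08,0,-0.01],1],
  [[0,0,0],[-0.08,0,-0.01],1],
])

```text
t: 15.2
eef_pos: [452.0, 230.6, 119.3]
tcp_rot: [3.141, 0.001, 0.254]
ft_force: [0.2, -0.5, 0.4]
opening: 1.001
grip_force: 0.0
```

```bash
python3 - <<'E'
from h import *
import pickle
st=readout.state();print(st['eef_pos'],st['tcp_rot'],st['ft_force'])
p=eyes.read_camera('wrist');s=eyes.read_camera('side');q=eyes.read_camera('scene');pickle.dump((p,q,s),open('w7.pkl','wb'))
u=proj(p,[[532,251,60]])[0].astype(int);print(u)
for n in('mark','pointer','timer_mid'):
    for d in eyes.cut_out(p,n)[:2]: print(n,round(d['score'],2),d['uv'],d['mask'].sum(),np.round(onz(p,d['uv'],60)))
o=np.zeros((600,800,3),'uint8')
y0=max(0,u[1]-75);x0=u[0]-75;print(x0,y0)
t=p['img'][y0:y0+150,x0:x0+150,::-1];t=np.clip(255*(t/255.)**.6,0,255).astype('uint8');o[:600,:600]=cv2.resize(t,(600,600),interpolation=cv2.INTER_CUBIC)
for c,(r,k),h in((s,(0,600),33),(q,(200,600),33)):
    v=proj(c,[[531,250,50]])[0].astype(int)
    t=c['img'][v[1]-h:v[1]+h,v[0]-h:v[0]+h,::-1];o[r:r+200,k:k+200]=cv2.resize(t,(200,200),interpolation=cv2.INTER_CUBIC)
cv2.imwrite('pics/mix7.png',o)
E
```

```text
[451.97060267 230.57470535 119.28677644] [3.14146849e+00 1.17694207e-03 2.53504997e-01] [ 0.23732602 -0.49365705  0.3677846 ]
[322 134]
mark 0.71 [323.3, 134.1] 6314 [532. 251.  60.]
pointer 0.63 [321.5, 131.8] 3588 [533. 252.  60.]
pointer 0.31 [595.4, 217.1] 2829 [526.  52.  60.]
timer_mid 0.55 [322.2, 134.4] 6151 [532. 251.  60.]
247 59
```

View pics/mix7.png

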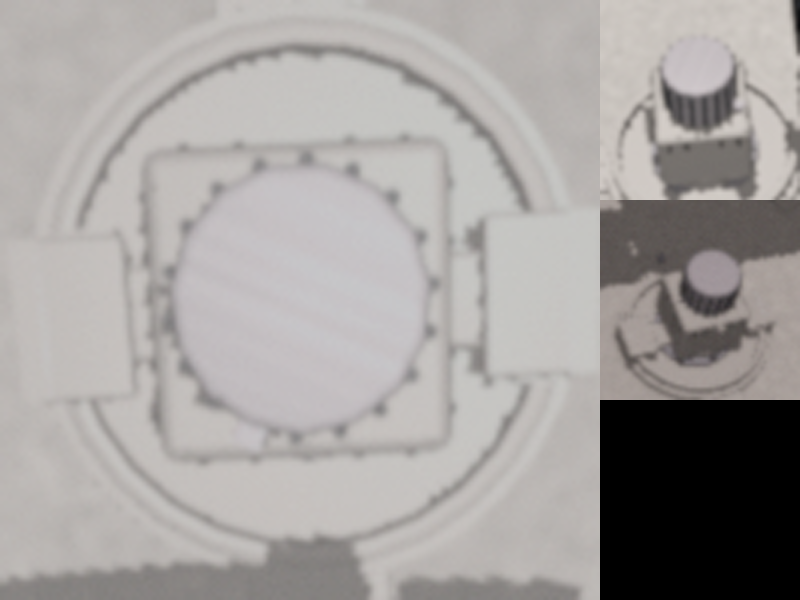

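```bash
python3 - <<'E'
from h import *
import pickle
p,q,s=pickle.load(open('w7.pkl','rb'))
c=np.array([*onz(p,(247+300/4,59+299/4),58)[:2],60.5]);print(c)
im=p['img'].astype('float32').mean(2)
for r in(21.5,22.5,23.5,27,29):
    a=np.radians(np.arange(0,360,6));X=np.c_[c[0]+r*np.cos(a),c[1]+r*np.sin(a),np.full(60,60.5)]
    u=proj(p,X).astype('float32');v=cv2.remap(im,u[:,0].copy(),u[:,1].copy(),cv2.INTER_LINEAR).ravel()
    print(r,v.round().astype(int).tolist())
# edges: body corners -> yaw
C=[onz(p,(247+x/4,59+y/4),58)[:2] for x,y in((150,152),(440,142),(447,443),(165,460))]
for i in range(4):
    d=C[(i+1)%4]-C[i];print(np.degrees(np.arctan2(d[1],d[0])),np.linalg.norm(d))
print('ptr',np.degrees(np.arctan2(*(onz(p,(247+250/4,59+437/4),60.5)-c)[1::-1])))
E
```

```text
[532.18672504 251.41039118  60.5       ]
21.5 [153, 146, 96, 146, 147, 116, 123, 152, 141, 106, 140, 145, 98, 129, 137, 112, 112, 105, 99, 89, 108, 124, 93, 108, 105, 101, 104, 133, 137, 139, 114, 129, 102, 134, 145, 101, 129, 144, 124, 116, 146, 137, 100, 154, 150, 104, 145, 155, 129, 120, 158, 156, 102, 152, 158, 112, 137, 154, 146, 105]
22.5 [157, 148, 109, 139, 145, 130, 144, 160, 154, 121, 157, 157, 115, 151, 156, 130, 122, 108, 119, 88, 128, 145, 99, 135, 124, 91, 131, 156, 157, 159, 130, 147, 104, 144, 154, 113, 149, 159, 143, 133, 160, 156, 122, 162, 164, 127, 151, 150, 137, 130, 158, 161, 127, 163, 164, 140, 156, 164, 158, 136]
23.5 [144, 133, 129, 131, 133, 131, 143, 155, 159, 152, 159, 158, 150, 157, 156, 141, 129, 112, 127, 107, 134, 148, 138, 155, 145, 125, 154, 160, 159, 164, 131, 146, 122, 133, 143, 137, 155, 162, 158, 156, 163, 162, 154, 163, 160, 143, 139, 135, 132, 133, 143, 155, 158, 164, 164, 161, 163, 163, 162, 152]
27 [164, 164, 164, 164, 164, 163, 161, 156, 132, 152, 158, 158, 151, 122, 130, 137, 155, 156, 153, 155, 156, 114, 125, 136, 157, 159, 160, 156, 135, 128, 146, 161, 162, 161, 163, 162, 128, 125, 146, 161, 162, 163, 152, 130, 148, 137, 163, 164, 165, 166, 147, 155, 148, 142, 162, 166, 165, 149, 136, 162]
29 [164, 163, 164, 164, 164, 163, 163, 162, 159, 125, 154, 152, 121, 140, 159, 128, 129, 143, 148, 142, 135, 131, 158, 103, 136, 158, 157, 131, 144, 161, 162, 162, 163, 162, 163, 163, 163, 162, 131, 146, 161, 155, 127, 163, 148, 115, 153, 138, 140, 128, 113, 107, 164, 154, 139, 165, 153, 120, 165, 165]
-73.7102988399344 46.40775845179736
-162.43440478288136 47.408881639918505
107.86337162992024 47.98857956128115
15.693322237268651 48.71764215366988
ptr 173.74440834288183
```

move_arm([
  [[0,0,-10],[0.03,0,0],1],
  [[0,0,-20],[0.06,0,0],1],
  [[0,0,-30],[0.082,0,0],1],
  [[0,0,-40],[0.082,0,0],1],
  [[0,0,-50],[0.082,0,0],1],
])

```text
t: 16.12
eef_pos: [534.0, 251.6, 118.3]
tcp_rot: [-3.141, 0.0, 1.131]
ft_force: [-0.1, 0.1, 0.3]
opening: 1.002
grip_force: 0.0
```

move_arm([
  [[0,0,-10],[0,0,0],1],
  [[0,0,-20],[0,0,0],1],
  [[0,0,-30],[0,0,0],1],
  [[0,0,-40],[0,0,0],1],
  [[0,0,-50],[0,0,0],0.5],
])

```text
t: 16.75
eef_pos: [533.9, 251.6, 118.5]
tcp_rot: [-3.141, -0.0, 2.004]
ft_force: [-0.1, 0.1, 0.2]
opening: 0.941
grip_force: 0.0
```

move_arm([
  [[0,0,-10],[0,0,0],0.5],
  [[0,0,-20],[0,0,0],0.2],
  [[0,0,-20],[0,0,0],0.2],
  [[0,0,-20],[0,0,0],0.2],
])

```text
t: 17.25
eef_pos: [533.6, 251.6, 118.7]
tcp_rot: [-3.141, -0.0, 2.344]
ft_force: [0.3, 0.1, -0.1]
opening: 0.606
grip_force: 0.0
```

```bash
python3 -c "
from h import *
s=readout.state();print(s['opening'],s['tcp_rot'],s['eef_pos'],s['joints'])"
```

```text
0.605565974913382 [-3.14145371e+00 -3.48860804e-05  2.34353547e+00] [533.64022224 251.59756546 118.7408564 ] [ 3.28647898e-01  5.52692120e-01  1.74568092e+00 -3.77482875e-05
  8.43360071e-01 -4.44066143e-01]
```

move_arm([
  [[0,0,0],[0.001,-0.001,0.02],0.2],
  [[0,0,0],[0.001,-0.001,0.04],0.2],
  [[0,0,0],[0.001,-0.001,0.053],0.2],
  [[0,0,0],[0.001,-0.001,0.053],-1],
  [[0,0,0],[0.001,-0.001,0.053],-1],
])

```text
t: 17.88
eef_pos: [532.4, 251.7, 66.5]
tcp_rot: [3.141, 0.0, 2.347]
ft_force: [0.7, 0.0, -0.5]
opening: 0.447
grip_force: 0.0
```

move_arm([
  [[0,0,0],[0,0,0],-1],
  [[0,0,0],[0,0,0],-1],
])

```text
t: 18.12
eef_pos: [532.2, 251.6, 66.6]
tcp_rot: [3.141, 0.0, 2.347]
ft_force: [-1.2, -1.8, 3.5]
opening: 0.394
grip_force: 30.0
```

Gripped. Turn the dial clockwise by 150°.

move_arm([
  [[0,0,10],[0,0,0],-1],
  [[0,0,20],[0,0,0],-1],
  [[0,0,30],[0,0,0],-1],
  [[0,0,40],[0,0,0],-1],
  [[0,0,50],[0,0,0],-1],
])

```text
t: 18.75
eef_pos: [532.3, 251.7, 66.6]
tcp_rot: [3.141, -0.0, 1.469]
ft_force: [-0.7, -1.4, 4.4]
opening: 0.395
grip_force: 30.0
```

move_arm([
  [[0,0,10],[0,0,0],-1],
  [[0,0,20],[0,0,0],-1],
  [[0,0,30],[0,0,0],-1],
  [[0,0,40],[0,0,0],-1],
  [[0,0,50],[0,0,0],-1],
])

```text
t: 19.38
eef_pos: [532.2, 251.5, 66.5]
tcp_rot: [3.141, -0.001, 0.597]
ft_force: [-1.9, -1.9, 3.9]
opening: 0.392
grip_force: 30.0
```

move_arm([
  [[0,0,10],[0,0,0],-1],
  [[0,0,20],[0,0,0],-1],
  [[0,0,30],[0,0,0],-1],
  [[0,0,40],[0,0,0],-1],
  [[0,0,50],[0,0,0],-1],
])

```text
t: 20.0
eef_pos: [531.9, 251.5, 66.4]
tcp_rot: [3.141, -0.0, -0.276]
ft_force: [-3.2, -2.9, 3.8]
opening: 0.392
grip_force: 30.0
```

move_arm([
  [[0,0,0],[0,0,0],-1],
  [[0,0,0],[0,0,0],-1],
])

```text
t: 20.25
eef_pos: [532.0, 251.5, 66.2]
tcp_rot: [3.141, 0.0, -0.267]
ft_force: [-2.9, -2.4, 5.1]
opening: 0.393
grip_force: 30.0
```

```bash
python3 -c "
from h import *
s=readout.state();print(s['opening'],s['tcp_rot'],s['eef_pos'],s['joints'],s['ft_force'],s['moment'])
import pickle
p=eyes.read_camera('wrist');q=eyes.read_camera('side');pickle.dump((p,q),open('w8.pkl','wb'))
for c in (p,q):
  for n in('mark','pointer'):
    for d in eyes.cut_out(c,n)[:2]: print(n,round(d['score'],2),d['uv'],d['mask'].sum(),np.round(onz(c,d['uv'],60)))"
```

```text
0.39336920634715355 [ 3.14138905e+00  5.25584516e-06 -2.66740297e-01] [531.95290512 251.46253207  66.17031048] [ 3.29424633e-01  6.23711155e-01  1.78775836e+00 -2.48147479e-04
  7.30241814e-01  2.16714614e+00] [-2.90258654 -2.4141604   5.10033669] [-0.70445347  0.65369986 -0.03116711]
mark 0.85 [322.0, 271.8] 8373 [539. 249.  60.]
pointer 0.91 [320.4, 293.5] 5135 [526. 254.  60.]
pointer 0.18 [627.0, 312.8] 158 [466.  83.  60.]
mark 0.68 [297.3, 359.3] 972 [520. 279.  60.]
pointer 0.51 [300.2, 345.0] 219 [521. 252.  60.]
```

move_arm([
  [[0,0,0],[0,0,0],0.4],
  [[0,0,0],[0,0,0],0.4],
  [[0,0,0],[0,0,0],0.4],
  [[0,0,0],[0,0,-0.03],0.4],
  [[0,0,0],[0,0,-0.054],0.4],
])

```text
t: 21.18
eef_pos: [532.2, 251.7, 120.6]
tcp_rot: [-3.141, -0.0, -0.27]
ft_force: [0.2, -0.0, -0.1]
opening: 0.695
grip_force: 0.0
```

move_arm([
  [[0,0,0],[-0.04,0,0],0.4],
  [[0,0,0],[-0.08,0,0],0.4],
  [[0,0,0],[-0.08,0,0],0.4],
])

```text
t: 21.55
eef_pos: [453.0, 273.5, 120.2]
tcp_rot: [3.141, 0.001, -0.268]
ft_force: [0.3, -0.0, -0.4]
opening: 0.698
grip_force: 0.0
```

```bash
cat > ring.py <<'E'
from h import *
import pickle
p=eyes.read_camera('wrist');pickle.dump(p,open('w9.pkl','wb'))
print(readout.state()['eef_pos'],readout.state()['tcp_rot'])
im=p['img'].astype('float32').mean(2)
c=np.array([532.2,251.4])
# polar map around timer at pointer-top height, angle vs radius
A=np.arange(-24,60,3)
print('ang',A.tolist())
for z,r in [(61,r) for r in(19,20,21,22,23,24,25,26)]+[(60,r) for r in(28,29,30,32)]:
    a=np.radians(A);X=np.c_[c[0]+r*np.cos(a),c[1]+r*np.sin(a),np.full(len(A),z)]
    u=proj(p,X).astype('float32');print(r,cv2.remap(im,u[:,0].copy(),u[:,1].copy(),cv2.INTER_LINEAR).ravel().round().astype(int).tolist())
# dial-top centre from mask of pointer (dial) class
for d in eyes.cut_out(p,'pointer')[:1]:
    (x,y),r=cv2.minEnclosingCircle(np.argwhere(d['mask'])[:,::-1].astype('float32'));print('dial',d['score'],x,y,r,onz(p,(x,y),88),proj(p,[[532.2,251.4,88]]))
E
python3 ring.py
```

```text
[454.65809714 273.47821553 120.27845529] [-3.14113127e+00 -6.09154208e-04 -2.68942192e-01]
ang [-24, -21, -18, -15, -12, -9, -6, -3, 0, 3, 6, 9, 12, 15, 18, 21, 24, 27, 30, 33, 36, 39, 42, 45, 48, 51, 54, 57]
19 [169, 168, 166, 166, 165, 166, 166, 167, 167, 167, 165, 164, 164, 164, 164, 166, 165, 165, 164, 163, 163, 163, 163, 163, 162, 161, 160, 161]
20 [154, 149, 142, 142, 146, 148, 149, 152, 152, 148, 146, 146, 146, 144, 147, 151, 152, 149, 146, 144, 146, 147, 147, 151, 152, 148, 146, 146]
21 [152, 133, 106, 119, 150, 157, 153, 148, 125, 109, 130, 152, 151, 137, 146, 149, 148, 149, 138, 141, 147, 134, 114, 121, 137, 142, 141, 142]
22 [168, 151, 118, 137, 165, 168, 167, 164, 136, 110, 137, 159, 155, 138, 156, 168, 168, 168, 152, 159, 163, 151, 112, 118, 153, 161, 161, 160]
23 [170, 167, 158, 163, 169, 169, 167, 161, 150, 138, 142, 143, 139, 117, 154, 172, 173, 172, 155, 156, 161, 161, 147, 150, 163, 164, 165, 163]
24 [169, 170, 170, 169, 168, 162, 154, 145, 138, 136, 136, 141, 145, 149, 162, 171, 172, 169, 151, 143, 148, 155, 159, 163, 165, 164, 164, 165]
25 [170, 170, 169, 166, 157
[... 271 characters left out ...]
54, 138, 144, 163, 170, 169, 171, 170, 170, 170, 170, 170, 169, 170, 169, 169, 170, 168, 169, 168, 169, 166, 156, 140, 143, 156, 162]
29 [156, 134, 127, 166, 170, 171, 170, 170, 169, 170, 169, 170, 170, 170, 169, 169, 168, 168, 169, 169, 169, 169, 168, 166, 158, 131, 142, 156]
30 [142, 131, 146, 170, 171, 170, 170, 170, 170, 169, 170, 170, 170, 170, 169, 169, 168, 169, 169, 168, 169, 168, 169, 167, 167, 140, 124, 144]
32 [160, 170, 170, 170, 170, 170, 170, 169, 170, 170, 169, 170, 169, 170, 169, 169, 169, 168, 168, 169, 169, 168, 169, 167, 167, 167, 165, 148]
dial 0.65 319.226806640625 134.95884704589844 37.29670715332031 [532.24538097 253.22353535  88.        ] [[322.29501747 134.15790941]]
```

```bash
cat > fit.py <<'E'
from h import *
import pickle,sys
from scipy.optimize import least_squares
if len(sys.argv)>1: p=pickle.load(open(sys.argv[1],'rb')); p=p[0] if isinstance(p,tuple) else p
else: p=eyes.read_camera('wrist');pickle.dump(p,open('w10.pkl','wb'))
im=p['img'].astype('float32');g=im.mean(2)
def samp(I,X): u=proj(p,X).astype('float32');return cv2.remap(I,u[:,0].copy(),u[:,1].copy(),cv2.INTER_LINEAR).ravel()
# dial top: bluish blob nearest its projection
m=((im[:,:,2]-im[:,:,0])>-2).astype('uint8');m=cv2.morphologyEx(m,cv2.MORPH_OPEN,np.ones((5,5)))
n,L,S,C=cv2.connectedComponentsWithStats(m);k=L[tuple(proj(p,[[532.2,251.4,88]])[0].round().astype(int)[::-1])]
cn=max(cv2.findContours((L==k).astype('uint8'),cv2.RETR_EXTERNAL,cv2.CHAIN_APPROX_NONE)[0],key=len)
P=np.array([onz(p,x[0],88)[:2] for x in cn.astype(float)])
f=least_squares(lambda v:np.hypot(*(P-v[:2]).T)-v[2],[532,251,19],loss='soft_l1').x;print('dial c,r',f,S[k,4])
# body outline: darkest point along scans normal to each face
def scan(c,yaw):
    out=[]
    for k in range(4):
        t=yaw+k*np.pi/2;nn=np.array([np.cos(t),np.sin(t)]);tt=np.array([-nn[1],nn[0]])
        for s in np.arange(-20,20.1,1):
            r=np.arange(22.5,27.6,.25);X=np.c_[c+nn*r[:,None]+tt*s,np.full(len(r),57.5)]
            v=samp(g,X);
            if v.min()<np.median(v)-8: out.append((k,*X[v.argmin(),:2]))
    return np.array(out)
v=np.array([532.2,251.4,np.radians(17),25.])
for _ in range(4):
    Q=scan(v[:2],v[2])
    def res(w):
        t=w[2]+Q[:,0]*np.pi/2;return (Q[:,1]-w[0])*np.cos(t)+(Q[:,2]-w[1])*np.sin(t)-w[3]
    v=least_squares(res,v,loss='soft_l1',f_scale=.5).x
print('body c',v[:2],'yaw',np.degrees(v[2]),'half',v[3],len(Q))
# pointer: best bright bar, width 5, on ring
c=v[:2];A=np.arange(0,360,1.)
R=np.array([samp(g,np.c_[c[0]+r*np.cos(np.radians(A)),c[1]+r*np.sin(np.radians(A)),np.full(360,61)]) for r in(21.2,21.8,22.4,23)]).mean(0)
k=np.zeros(21);k[5:16]=1/11;k[:4]=k[-4:]=-1/8
sc=np.convolve(np.r_[R[-10:],R,R[:10]],k,'valid');o=sc.argsort()[::-1][:12];print('pointer cand',[(int(i),round(float(sc[i]),1)) for i in o])
d=np.degrees(v[2]);print('profile rel yaw',[int(round(R[int(round(d+x))%360])) for x in range(-24,26,2)])
E
python3 fit.py w9.pkl; python3 fit.py w7.pkl
```

```text
dial c,r [420.1041411  284.34860623 215.87628078] 286248
body c [531.66342219 251.8789367 ] yaw 15.817421768323333 half 24.307474382751515 160
pointer cand [(332, 37.1), (352, 35.4), (351, 35.1), (331, 34.9), (312, 34.8), (333, 33.9), (313, 33.7), (253, 33.0), (213, 33.0), (233, 32.4), (273, 32.4), (293, 32.3)]
profile rel yaw [160, 159, 155, 141, 121, 114, 128, 149, 154, 153, 144, 132, 147, 160, 162, 161, 162, 160, 149, 147, 156, 159, 155, 140, 121]
dial c,r [525.2828545  246.26390735  11.6108386 ] 389
body c [531.56134356 251.48524027] yaw 16.857667783632717 half 24.285958452844376 164
pointer cand [(2, 34.2), (343, 34.0), (323, 33.9), (342, 33.8), (303, 33.5), (263, 33.3), (322, 32.3), (1, 32.3), (42, 32.3), (41, 32.1), (82, 32.0), (81, 31.9)]
profile rel yaw [109, 127, 147, 151, 150, 147, 145, 139, 123, 106, 107, 122, 140, 145, 145, 145, 144, 139, 123, 109, 113, 132, 147, 152, 153]
```

move_arm([
  [[0,0,0],[0.04,0,0],0.4],
  [[0,0,0],[0.08,0,0],0.4],
  [[0,0,0],[0.08,0,0],0.4],
  [[0,0,0],[0.08,0,0.03],0.4],
  [[0,0,0],[0.08,0,0.054],0.4],
])

```text
t: 22.28
eef_pos: [532.0, 251.3, 65.0]
tcp_rot: [3.141, 0.0, -0.271]
ft_force: [-0.1, 0.6, 0.5]
opening: 0.7
grip_force: 0.0
```

move_arm([
  [[0,0,0],[0,0,0],-1],
  [[0,0,0],[0,0,0],-1],
  [[0,0,0],[0,0,0],-1],
  [[0,0,0],[0,0,0],-1],
  [[0,0,0],[0,0,0],-1],
])

```text
t: 22.9
eef_pos: [532.4, 251.6, 66.7]
tcp_rot: [-3.141, -0.001, -0.27]
ft_force: [-0.3, -1.1, 4.8]
opening: 0.394
grip_force: 30.0
```

move_arm([
  [[0,0,3],[0,0,0],-1],
  [[0,0,5.5],[0,0,0],-1],
  [[0,0,5.5],[0,0,0],-1],
  [[0,0,5.5],[0,0,0],-1],
])

```text
t: 23.4
eef_pos: [532.3, 251.6, 66.2]
tcp_rot: [-3.141, -0.001, -0.366]
ft_force: [0.3, -0.8, 5.1]
opening: 0.397
grip_force: 30.0
```

move_arm([
  [[0,0,0],[0,0,0],0.4],
  [[0,0,0],[0,0,0],0.4],
  [[0,0,0],[0,0,0],0.4],
  [[0,0,0],[0,0,-0.03],0.4],
  [[0,0,0],[0,0,-0.054],0.4],
])

```text
t: 24.02
eef_pos: [532.0, 251.6, 120.5]
tcp_rot: [3.141, 0.0, -0.366]
ft_force: [0.5, -1.3, -0.2]
opening: 0.697
grip_force: 0.0
```

move_arm([
  [[0,0,0],[-0.04,0,0],0.4],
  [[0,0,0],[-0.08,0,0],0.4],
  [[0,0,0],[-0.08,0,0],0.4],
])

```text
t: 24.4
eef_pos: [455.4, 280.9, 120.1]
tcp_rot: [3.141, 0.001, -0.364]
ft_force: [0.6, -0.3, 0.6]
opening: 0.704
grip_force: 0.0
```

```bash
python3 fit.py; python3 ring.py | sed -n '1,10p'
```

```text
dial c,r [417.76746879 296.44864521 218.79886245] 287664
body c [531.72631943 251.83394172] yaw 15.756018251785015 half 24.309586865465104 158
pointer cand [(307, 35.7), (326, 35.4), (346, 34.9), (306, 34.6), (327, 34.2), (267, 33.4), (347, 33.0), (46, 32.9), (247, 32.5), (345, 32.3), (268, 32.2), (287, 31.9)]
profile rel yaw [147, 127, 116, 124, 144, 156, 156, 153, 145, 146, 158, 161, 160, 162, 162, 152, 145, 152, 156, 154, 142, 122, 115, 128, 147]
[457.86631328 280.50199495 120.14072134] [-3.14107651e+00 -6.49533294e-04 -3.65761838e-01]
ang [-24, -21, -18, -15, -12, -9, -6, -3, 0, 3, 6, 9, 12, 15, 18, 21, 24, 27, 30, 33, 36, 39, 42, 45, 48, 51, 54, 57]
19 [162, 161, 159, 160, 161, 164, 165, 163, 161, 160, 159, 159, 160, 162, 162, 161, 159, 158, 159, 159, 160, 161, 161, 159, 158, 158, 158, 160]
20 [129, 132, 143, 144, 143, 145, 143, 135, 135, 142, 143, 140, 141, 142, 144, 144, 140, 140, 142, 141, 137, 143, 147, 146, 143, 142, 139, 139]
21 [99, 117, 159, 162, 160, 152, 128, 104, 121, 155, 160, 147, 146, 153, 152, 155, 146, 147, 154, 145, 109, 108, 131, 142, 148, 143, 134, 104]
22 [131, 144, 167, 169, 168, 167, 151, 122, 144, 162, 160, 145, 156, 169, 170, 170, 157, 155, 162, 157, 124, 116, 150, 161, 163, 163, 150, 112]
23 [164, 166, 170, 169, 169, 167, 164, 154, 153, 150, 144, 139, 159, 171, 172, 170, 152, 145, 151, 154, 150, 151, 161, 164, 165, 163, 161, 148]
24 [170, 169, 169, 168, 166, 162, 152, 142, 136, 136, 137, 143, 161, 170, 171, 169, 154, 136, 136, 140, 145, 152, 159, 162, 164, 164, 164, 162]
25 [169, 169, 169, 164, 155, 145, 132, 117, 144, 158, 163, 167, 168, 169, 169, 169, 165, 161, 155, 146, 122, 134, 146, 155, 161, 163, 163, 164]
26 [170, 169, 163, 151, 138, 138, 147, 139, 164, 168, 169, 169, 169, 170, 168, 169, 168, 169, 168, 164, 135, 132, 134, 141, 153, 160, 162, 163]
```

```bash
python3 -c "
from h import *
print(env.job_done())"
```

```text
the job is handed in; nothing more can be done
None
```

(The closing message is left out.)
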